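# Dryer timer: stack the parts and hover the dial over its shaft

## Task

Rebuild the dryer's timer on the blue fixture: seat the white timer block squarely down in the pocket with its shaft up and let it go, then put the orange spacer ring over the shaft, flat on the block, and let it go. Then pick up the black dial (the yellow bar on it is its grip), carry it over the black caddy, above the jars standing in it, and hold it level about a centimetre above the tip of the shaft, centred on it, its bar parallel to the block's long side (either way round), so that I can check the fit before it is pressed on. Finish while still holding the dial there; never let it touch the timer or the spacer, do not knock the caddy, and leave the jars and everything else on the table undisturbed.

Things in the scene. Friction and masses are not known exactly. Their poses are not given: they have to be found in the camera images.
- timer: White timer block, loose, sizes in mm: 60 (its x) by 46 (y) by 36 high; a steel shaft 10 in diameter rises 26 from the middle of its top (tip at z 62). Origin: centre of the underside, z up. Copper terminals stick out 3 from its x ends, 21 to 31 above the underside. Same after a half turn. 0.1 to 0.2 kg. Starts upright on the table on the robot's right, as do spacer and dial, in any order.
- timer_tip (a point): The tip of the timer's shaft (centre of its top end), 62 mm above the underside of the block; axes as the timer's.
- spacer: Orange spacer ring, loose, lying flat, sizes in mm: outside diameter 44, hole diameter 17, 12 thick, 30 g. Origin: centre of its underside, z up.
- dial: Dial, loose, lying flat, sizes in mm: a black disc 56 in diameter and 8 thick, with a yellow grip bar on top, 46 long (along its x), 12 wide (its y), reaching to 26 above the underside. Origin: centre of the underside, z up. Same after a half turn. 40 g.
- fixture: Blue fixture block, fixed to the table on the robot's left, sizes in mm: 112 (x) by 96 (y) by 18 high, with a rectangular pocket in the middle of its top, 64 (x) by 50 (y), 12 deep (pocket floor 6 above the table), its rim chamfered by 2. Origin: centre of its underside, z up.
- fixture_hole0 (a point): Centre of the mouth of the fixture's pocket, at the height of the fixture's top (18 mm above the table).
- caddy: Black open caddy fixed to the table between the parts and the fixture, sizes in mm: 280 long (its x, roughly away from the robot), 68 wide (its y), 70 high, with three cells in a row, a jar in each. Origin: centre of its underside.
- jar_a: Blue jar with white cap in the caddy, diameter 52 mm, 120 mm tall, its top 124 mm above the table; origin at the centre of its underside. Leave it alone.
- jar_b: White jar with red cap in the caddy, same size as the blue one. Leave it alone.
- jar_c: Green jar with white cap in the caddy, same size as the blue one. Leave it alone.
- detergent: White detergent bottle with red cap and blue label, diameter 80 mm, 220 mm tall, far left; origin at the centre of its underside. Leave it alone.
- carton: Green carton, 70 (x) by 160 (y) by 110 high (mm), far left; origin at the centre of its underside. Leave it alone.
- jug: Orange jug with white top, diameter 110 mm, 170 mm tall, far right; origin at the centre of its underside. Leave it alone.
- screwdriver: Red-handled screwdriver about 200 mm long, lying beyond the parts, across the table. Leave it alone.
Things that resemble listed ones, but are neither listed nor needed, are in the scene too. Several things have the shape of the fixture; the one meant has the colours described above.

How it is judged:
By the outcome, as a careful person would: the job done as asked, in the order asked, and still so for the second after the job is handed in, while the arm keeps its last pose, push and grip.
It also fails if it takes over 72 s, if anything falls off the work surface, if the arm or the gripper's body presses on something with over 40 N, if the wrist force passes 120 N, or if a joint passes its speed limit or range.

## Robot

A 6-joint arm with a two-finger parallel gripper is mounted at the origin on the work surface. World frame = base frame: x ahead of the robot, y to its left, z up, the work surface at z = 0. Lengths are in mm, angles in rad, forces in N, time in s.
With the tool pointing down it reaches from about 250 to 725 mm from the base axis. Payload 4 kg.
Tool frame: the origin (TCP) lies on the centre line of the jaws, within the pads' length; the fingertips stand nose_length ahead of it and the grasp point (between the pads) lies 11 mm behind it (nose_length is the distance from the TCP to the fingertips, in mm); z points along the fingers, y is the line along which they close (so a half turn about z gives the same grasp; the last joint's range is limited). The gripper opens to 85 mm and grips with 20 to 120 N. Pads are 22 mm wide; open, the fingers measure 114 mm over their backs; the gripper's body (76 mm by 85 mm) begins 54 mm behind the grasp point. The pads swing forward as they close: fully open they stand 13 mm farther back than shut.
Start: joints at [-1.265, 0.241, 0.005, 1.335, 0, 1.571], TCP at [150.526, -476.803, 239.306] pointing down, gripper open.
Joint ranges: [-2.72, 2.72], [-1.05, 1.87], [-1.09, 1.28], [-1.99, 2.15], [-1.42, 1.44], [-3.14, 3.14]. Speed limits (rad/s): [2.79, 2.79, 3.14, 3.14, 3.14, 3.14].

## Interface

Orientations are given as a unit quaternion [w, x, y, z].
In Python, from cell import * gives the robot as it stands.
- The arm moves only by the tool apply_moves, never from a script. Its argument "series" is one flat list of numbers, 7 for each row, row after row: the shift along the tool's x, y, z in mm, then the turn, a rotation vector about the tool's x, y, z in degrees, then the finger opening in mm, from 0 to 85.4. A call has 1 to 8 rows; each row is the pose to reach, as a shift and turn from the pose commanded when the call began, along the tool's axes at that moment; what a row does not reach only later rows make up. A row lasts 1/8 s, in which the tool goes at most 62.5 mm and 10.7 degrees, less where a joint would pass 70% of its speed; a pose out of reach is approached as far as the arm can. A call with a gripper value outside its range is refused whole. The fingers move at their own pace and stop on an object; the grip force is fixed at half the most. Time passes only in rows, so rows that repeat a pose let the fingers close. It gives the time, the measured TCP pose, the force, the opening and the grip force at its end, in the units of the state.
- state(): the state, without advancing time (a new reading comes with each control period).
- read_camera(name): name is "side" or "top" or "wrist"; returns a dict with "frame" (420x560x3 uint8, blue, green, red), "range_z" (420x560 float32, mm along the optical axis (not along the pixel's ray), 0 where there is no reading), "intrinsics" (3x3 intrinsics, pixels), "camera_from_world" (4x4, takes a point from world to camera coordinates); the wrist camera has in their place "hand_eye" (4x4, takes a point from camera to tool coordinates, whose origin is the TCP and whose axes are the flange's). Camera axes: x right, y down, z forward; pixel columns grow to the right and rows downward; lengths in mm; the calibration is good to about 2 mm. A picture is of the moment at which its call begins: read the wrist's pose just before it.
- close_job(): hands the job in; it is judged then, once.
The state is a dict: "time_s": time; "qpos": joint angles; "dq": joint speeds; "effort": joint torques, N m; "tcp_pos": TCP position; "orientation": TCP orientation; "contact_force": force on the tool from outside, world axes, zero at the start; "wrist_torque": the same for the moment, N m; "gripper_width": finger opening in mm; "grip_force": force on a finger pad.
Only numpy, scipy, OpenCV 4.12 (cv2) and the standard library are available. Lean on these libraries where they do the work, as an engineer would, in place of code of your own. Each camera call takes 0.05 s, during which the arm holds its last target. There are 200 camera calls.

## Working session

There is one attempt and no reset: what is moved stays moved. The work goes in short steps, Python scripts to look and compute and a tool call to move; the robot and the scene stay as the last step left them, time stands still between calls to the robot, and variables do not carry over. Pictures are saved under pics/ and viewed, at most 10 in all, crops included, and the job is handed in when it is done.

Besides the shell and the picture viewer there is one more tool, called after ">>>" by a JSON object that holds its "api" and its "payload". apply_moves: Moves the arm, as the interface text tells. Its arguments: {"type":"object","properties":{"series":{"type":"array","items":{"type":"number"}}},"required":["series"]}

```bash
mkdir -p pics; ls
python3 - <<'E'
from cell import *
import cv2,numpy as np
s=state();print(s)
for n in("top","side"):
    r=read_camera(n);cv2.imwrite(f"pics/{n}0.png",r["frame"]);np.savez(f"{n}0.npz",**r)
    print(n,r["intrinsics"].tolist(),np.round(r["camera_from_world"],3).tolist())
r=read_camera("wrist");cv2.imwrite("pics/w0.png",r["frame"]);np.savez("w0.npz",**r);print(np.round(r["hand_eye"],3).tolist())
E
```

```text
pics
{'time_s': 0.0, 'qpos': array([-1.26500068e+00,  2.41448908e-01,  3.68990841e-03,  1.33520178e+00,
        1.37672435e-05,  1.57078965e+00]), 'dq': array([ 1.78339594e-03,  1.07738992e-03,  1.20527898e-03, -2.84346677e-05,
       -9.68611451e-04,  1.75546822e-04]), 'effort': array([ 2.50549274e-04, -3.72320974e+01,  2.52405828e+01,  1.71649747e-02,
       -2.04296407e-05, -2.16965752e-06]), 'tcp_pos': array([ 150.33931208, -476.19898484,  238.38191109]), 'orientation': array([-1.07065019e-03,  9.88332795e-01,  1.52305991e-01, -1.58019246e-04]), 'contact_force': array([0.34834321, 0.88415657, 0.07338201]), 'wrist_torque': array([-0.02637169, -0.00452032,  0.01365818]), 'grip_force': 0.0, 'gripper_width': 85.30060891153474}
top [[384.03054927259075, 0.0, 280.201098209688], [0.0, 384.03054927259075, 212.63827085858486], [0.0, 0.0, 1.0]] [[0.007, -1.0, 0.013, 17.529], [-0.985, -0.009, -0.172, 542.349], [0.172, -0.012, -0.985, 927.264], [0.0, 0.0, 0.0, 1.0]]
side [[439.99353993753897, 0.0, 280.0848960272974], [0.0, 439.99353993753897, 210.77240958409593], [0.0, 0.0, 1.0]] [[-0.904, -0.428, 0.006, 475.995], [-0.301, 0.626, -0.719, 195.533], [0.304, -0.652, -0.694, 1103.577], [0.0, 0.0, 0.0, 1.0]]
[[-0.0, -0.963, -0.269, 68.272], [1.0, -0.0, -0.001, -0.242], [0.0, -0.269, 0.963, -133.926], [0.0, 0.0, 0.0, 1.0]]
```

View pics/top0.png

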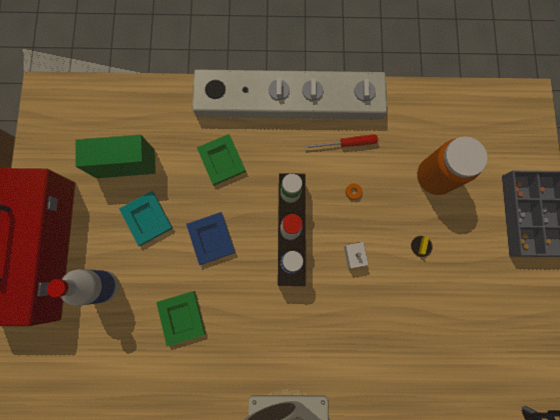

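View pics/side0.png

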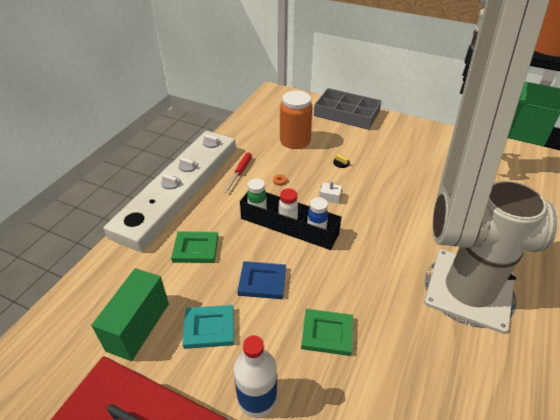

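Top view: the fixture candidates are blue (211,239), teal (146,219), green (221,160) and green (181,319). Only (211,239) is plain blue, so that's the one meant. The timer is at (357,256), the spacer (354,191), the dial (422,246) and the caddy (292,230).

```bash
cat > h.py <<'E'
import cv2,numpy as np
from scipy.spatial.transform import Rotation as R
def q2R(q): return R.from_quat([q[1],q[2],q[3],q[0]]).as_matrix()
def cam_pose(r,s=None):
    """world_from_camera"""
    if "camera_from_world" in r: return np.linalg.inv(r["camera_from_world"])
    T=np.eye(4);T[:3,:3]=q2R(s["orientation"]);T[:3,3]=s["tcp_pos"]
    return T@r["hand_eye"]
def ray(r,px,z,W):
    px=np.atleast_2d(np.asarray(px,float))
    d=np.c_[px,np.ones(len(px))]@np.linalg.inv(r["intrinsics"]).T@W[:3,:3].T
    o=W[:3,3]; t=(z-o[2])/d[:,2]
    return o+t[:,None]*d
def mask(img,lo,hi):
    return cv2.inRange(cv2.cvtColor(img,cv2.COLOR_BGR2HSV),np.array(lo),np.array(hi))
def blobs(m,amin=30):
    c,_=cv2.findContours(m,cv2.RETR_EXTERNAL,cv2.CHAIN_APPROX_NONE)
    return sorted([x for x in c if cv2.contourArea(x)>=amin],key=cv2.contourArea,reverse=True)
def rectw(c,r,z,W):
    """min-area rectangle of a contour cast onto plane z: centre, sizes, angle(deg) of long side"""
    p=ray(r,c.reshape(-1,2),z,W)[:,:2].astype(np.float32)
    b=cv2.boxPoints(cv2.minAreaRect(p)); e=[b[1]-b[0],b[2]-b[1]]
    l=[np.linalg.norm(x) for x in e]; k=int(l[1]>l[0])
    return b.mean(0),l[k],l[1-k],np.degrees(np.arctan2(e[k][1],e[k][0]))%180
def snap(name,tag=None):
    from cell import state,read_camera
    s=state();r=read_camera(name)
    if tag: cv2.imwrite(f"pics/{tag}.png",r["frame"])
    return r,cam_pose(r,s),s
E
python3 - <<'E'
from h import *
np.set_printoptions(precision=1,suppress=True)
W={}
for n in("top","side"):
    r=dict(np.load(n+"0.npz")); W=cam_pose(r); f=r["frame"]
    for nm,lo,hi,z in [("blue",(105,120,50),(122,255,255),18),("orange",(5,170,120),(15,255,255),12),("yellow",(22,150,100),(32,255,255),26),("white",(0,0,150),(180,60,255),36),("red",(0,180,80),(4,255,255),124),("black",(0,0,0),(180,255,32),70)]:
        for c in blobs(mask(f,lo,hi),25)[:7]:
            a=rectw(c,r,z,W); print(n,nm,c.reshape(-1,2).mean(0),a[0],"%.0f %.0f ang %.0f"%a[1:], "area",cv2.contourArea(c))
r=dict(np.load("top0.npz"));f=r["frame"]
a=cv2.resize(f[130:360,110:300],None,fx=2.2,fy=2.2,interpolation=2);b=cv2.resize(f[165:290,270:445],None,fx=2.2,fy=2.2,interpolation=2)
h=max(len(a),len(b));p=lambda x:cv2.copyMakeBorder(x,0,h-len(x),0,0,0)
cv2.imwrite("pics/crop.png",np.hstack([p(a),p(b)])[:600,:800])
E
```

```text
top blue [210.  238.1] [479.3 201.6] 109 92 ang 21 area 1426.0
top orange [353.7 190.3] [ 610.  -173.2] 41 40 ang 179 area 172.5
top orange [443.7 150.8] [ 724.8 -423.6] 81 21 ang 156 area 75.0
top yellow [423.9 245. ] [ 465.5 -347.4] 45 15 ang 165 area 83.0
top white [356.7 254.9] [ 437.6 -171.1] 55 41 ang 11 area 300.0
top white [292.3 260.7] [422.2  -9.2] 45 45 ang 154 area 239.5
top white [291.6 182.6] [622.6  -7.1] 44 43 ang 91 area 215.0
top white [200.3  79.9] [906.7 244.9] 56 41 ang 143 area 33.0
top red [ 20.9 243.9] [451.  627.5] 357 111 ang 0 area 4940.0
top red [  3.  243.2] [452.2 650.4] 156 20 ang 7 area 380.0
top red [291.7 223. ] [503.5  -4.7] 45 42 ang 0 area 266.5
top red [ 55.3 287.6] [354.  524.3] 38 37 ang 90 area 231.0
top red [358.2 140.3] [ 708.6 -165.9] 86 19 ang 97 area 192.5
top black [540.7 415. ] [  74.2 -577.8] 83 19 ang 89 area 133.5
side blue [261.9 280.1] [477.3 211.1] 109 103 ang 20 area 1384.0
side blue [256.4 398.2] [353.  480.2] 80 52 ang 30 area 506.0
side blue [317.3 215.9] [436.4 -59.1] 55 52 ang 21 area 149.5
side orange [550.7  29.2] [ -122.1
[... 662 characters left out ...]
te [462.2 297.4] [ 6.5 27.9] 191 187 ang 90 area 2105.5
side red [135.5 402.7] [517.9 585. ] 298 113 ang 25 area 5163.5
side red [253.2 346.4] [381.1 432.2] 45 35 ang 117 area 310.0
side red [288.2 195.6] [501.2   6. ] 52 43 ang 115 area 169.5
side red [242.9 163.8] [675.  -64.6] 100 21 ang 99 area 117.0
side black [290.8 218.9] [491.2  27.7] 289 120 ang 180 area 2039.0
side black [545.5  61.5] [ -105.5 -1304.2] 148 109 ang 90 area 327.0
side black [554.  139.4] [-145.7 -694. ] 132 41 ang 91 area 190.5
side black [133.4 219.5] [857.3 215.5] 46 46 ang 20 area 159.0
side black [466.6  64.6] [  193.9 -1126.9] 311 16 ang 93 area 54.5
side black [340.8 164.2] [ 440.6 -250.2] 44 26 ang 4 area 35.5
```

View pics/crop.png

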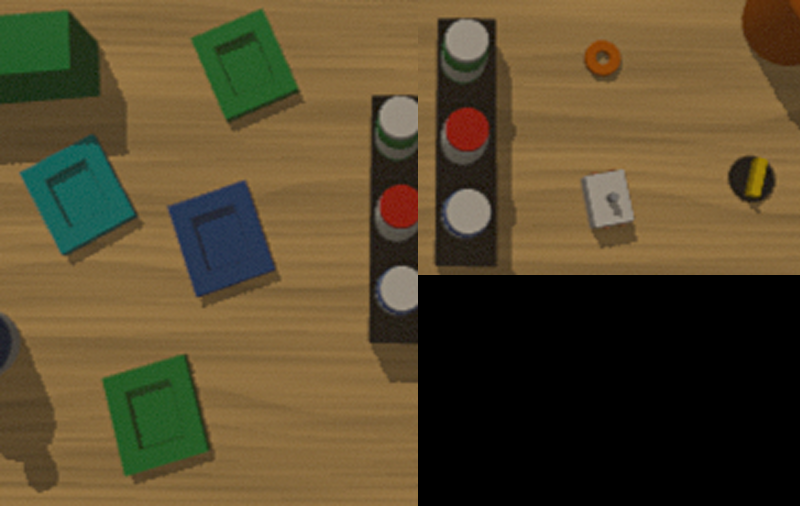

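The crop confirms it: the plain-blue fixture at crop (222,238), against teal at (78,197) and greens at (245,65) and (157,415). I'll go over the fixture first with the wrist camera.

>>> {"api": "apply_moves", "payload": {"series": [42,-44.5,0,0,0,0,85,84,-89,0,0,0,0,85,126,-133.5,0,0,0,0,85,168,-178,0,0,0,0,85,210,-222.5,0,0,0,0,85,252,-267,0,0,0,0,85,294,-311.5,0,0,0,0,85,336,-356,0,0,0,0,85]}}

```text
time_s: 1.15
tcp_pos: [364.2, -34.2, 239.4]
orientation: [0.0, 0.988, 0.152, 0.0]
contact_force: [0.5, -1.2, 0.0]
gripper_width: 85.0
grip_force: 0.0
```

>>> {"api": "apply_moves", "payload": {"series": [42,-44,0,0,0,0,85,84,-89,10,0,0,0,85,124,-132,35,0,0,0,85,155,-165,62,0,0,0,85,182,-193,89,0,0,0,85,182,-193,89,0,0,0,85,182,-193,89,0,0,0,85,182,-193,89,0,0,0,85]}}

```text
time_s: 2.15
tcp_pos: [487.6, 178.7, 151.5]
orientation: [-0.01, 0.985, 0.17, -0.001]
contact_force: [0.2, -0.4, 0.4]
gripper_width: 85.0
grip_force: 0.0
```

Run:
```python
from h import *
import cell
np.set_printoptions(precision=1,suppress=True)
print([x for x in dir(cell) if x[0]!='_'], getattr(cell,'nose_length',None))
r,W,s=snap("wrist","w1"); np.savez("w1.npz",W=W,**r)
print(s["time_s"],s["tcp_pos"],s["qpos"],s["contact_force"],"yaw",R.from_matrix(q2R(s["orientation"])).as_matrix()[:2,0])
f=r["frame"]
for c in blobs(mask(f,(100,120,30),(125,255,255)),500)[:3]:
    a=rectw(c,r,18,W);print("blue",a, c.reshape(-1,2).min(0),c.reshape(-1,2).max(0))
z=r["range_z"];print(z[210,280],(z>0).mean())
```

```text
['IKError', 'close_job', 'nose_length', 'read_camera', 'state'] 8.0
2.15 [487.6 178.7 151.5] [ 0.3  0.3 -0.1  1.1  0.   3.1] [ 0.2 -0.4  0.4] yaw [0.9 0.3]
blue (array([480.5, 204. ], dtype=float32), np.float32(110.627235), np.float32(94.3546), np.float32(20.017183)) [185 125] [309 261]
blue (array([359.9, -66.6], dtype=float32), np.float32(28.681698), np.float32(28.421474), np.float32(101.82816)) [463 395] [499 419]
291.34048 0.9958035714285715
```

View pics/w1.png

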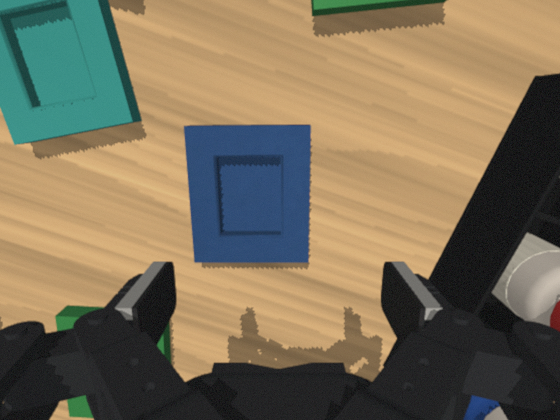

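Wrist view: the blue fixture is at (248,194) with its pocket at (250,195). Joint 6 is at its limit at this yaw, so I'll turn half round and measure again in the orientation used for placing.

>>> {"api": "apply_moves", "payload": {"series": [1.8,-26,0,0,0,-10.5,85,1.8,-26,0,0,0,-21,85,1.8,-26,0,0,0,-31.5,85,1.8,-26,0,0,0,-42,85,1.8,-26,0,0,0,-52.5,85,1.8,-26,0,0,0,-63,85,1.8,-26,0,0,0,-73.5,85,1.8,-26,0,0,0,-84,85]}}

```text
time_s: 3.2
tcp_pos: [480.7, 203.8, 152.1]
orientation: [-0.008, 0.616, 0.787, 0.006]
contact_force: [0.0, -0.7, 0.4]
gripper_width: 85.1
grip_force: 0.0
```

>>> {"api": "apply_moves", "payload": {"series": [0,0,0,0,0,-10.5,85,0,0,0,0,0,-21,85,0,0,0,0,0,-31.5,85,0,0,0,0,0,-42,85,0,0,0,0,0,-52.5,85,0,0,0,0,0,-63,85,0,0,0,0,0,-73.5,85,0,0,0,0,0,-84,85]}}

```text
time_s: 4.2
tcp_pos: [480.7, 203.8, 152.1]
orientation: [-0.002, -0.069, 0.998, 0.01]
contact_force: [0.3, -0.6, 0.7]
gripper_width: 85.0
grip_force: 0.0
```

>>> {"api": "apply_moves", "payload": {"series": [0,0,0,0,0,-10,85,0,0,0,0,0,-10,85,0,0,0,0,0,-10,85]}}

```text
time_s: 4.58
tcp_pos: [480.6, 204.1, 151.5]
orientation: [-0.001, -0.151, 0.988, 0.01]
contact_force: [-0.6, -0.1, -0.1]
gripper_width: 84.3
grip_force: 0.0
```

```bash
cat >> h.py <<'E'
def yaw(s): M=q2R(s["orientation"]);return np.degrees(np.arctan2(M[1,0],M[0,0]))%360
def go(s,p,yw):
    """shift in tool axes and rotvec (deg) from measured pose to TCP p, tool-down yaw yw"""
    M=q2R(s["orientation"]);a=np.radians(yw);c,n=np.cos(a),np.sin(a)
    T=np.array([[c,n,0],[n,-c,0],[0,0,-1.]])
    return M.T@(np.array(p)-s["tcp_pos"]),np.degrees(R.from_matrix(M.T@T).as_rotvec())
E
python3 - <<'E'
from h import *
np.set_printoptions(precision=1,suppress=True)
r,W,s=snap("wrist","w2"); np.savez("w2.npz",W=W,**r)
print(s["time_s"],s["tcp_pos"],s["qpos"],yaw(s))
f=r["frame"];m=mask(f,(100,120,30),(125,255,255))
c=blobs(m,500)[0];print(rectw(c,r,18,W),c.reshape(-1,2).min(0),c.reshape(-1,2).max(0))
print(go(s,(437.6,-171,168),191))
E
```

```text
4.575 [480.6 204.1 151.5] [ 0.4  0.3 -0.1  1.1  0.   0.1] 197.4272565852078
(array([479.4, 203.5], dtype=float32), np.float32(110.92943), np.float32(93.661446), np.float32(19.907396)) [209 123] [333 264]
(array([ 153.4, -344.6,  -23.4]), array([ 1.1, -0.1,  6.4]))
```

>>> {"api": "apply_moves", "payload": {"series": [10,-22,-23,0,0,2,85,35,-78,-23,0.5,0,6.4,85,60,-135,-23,1.1,0,6.4,85,85,-190,-23,1.1,0,6.4,85,110,-247,-23,1.1,0,6.4,85,135,-303,-23,1.1,0,6.4,85,153.5,-344.5,-23.5,1.1,0,6.4,85,153.5,-344.5,-23.5,1.1,0,6.4,85]}}

```text
time_s: 5.62
tcp_pos: [438.0, -173.7, 167.8]
orientation: [-0.001, -0.094, 0.996, -0.0]
contact_force: [0.7, -0.3, -0.1]
gripper_width: 84.8
grip_force: 0.0
```

>>> {"api": "apply_moves", "payload": {"series": [0,0,0,0,0,0,85,0,0,0,0,0,0,85]}}

```text
time_s: 5.88
tcp_pos: [438.6, -169.7, 167.7]
orientation: [-0.001, -0.098, 0.995, 0.0]
contact_force: [0.6, 0.5, 0.1]
gripper_width: 85.0
grip_force: 0.0
```

Run:
```python
from h import *
np.set_printoptions(precision=1,suppress=True)
r,W,s=snap("wrist","w3"); np.savez("w3.npz",W=W,**r)
print(s["time_s"],s["tcp_pos"],yaw(s))
f=r["frame"]
for c in blobs(mask(f,(0,0,140),(180,60,255)),300)[:4]: print(rectw(c,r,36,W),c.reshape(-1,2).min(0),c.reshape(-1,2).max(0),cv2.contourArea(c))
# depth-based top face
z=r["range_z"];v,u=np.nonzero(z>0);d=z[v,u]
P=(np.c_[u,v,np.ones(len(u))]@np.linalg.inv(r["intrinsics"]).T)*d[:,None];P=P@W[:3,:3].T+W[:3,3]
k=(np.abs(P[:,2]-36)<4)&(np.hypot(P[:,0]-437,P[:,1]+171)<55)
Q=P[k];b=cv2.minAreaRect(Q[:,:2].astype(np.float32));print("depth top",b,Q[:,2].mean())
k=(P[:,2]>56)&(P[:,2]<66)&(np.hypot(P[:,0]-437,P[:,1]+171)<30);print("shaft tip",P[k].mean(0),k.sum())
```

```text
5.875 [ 438.6 -169.7  167.7] 191.28320945060622
(array([ 437.5, -170.9], dtype=float32), np.float32(59.23178), np.float32(45.413143), np.float32(10.787747)) [247 161] [306 234] 4040.0
(array([448.7,  59.8], dtype=float32), np.float32(61.748672), np.float32(21.223143), np.float32(23.380516)) [533 227] [559 294] 1235.5
depth top ((436.72869873046875, -170.66806030273438), (63.445892333984375, 45.77347946166992), 9.816390037536621) 35.06664324567211
shaft tip [ 436.9 -170.9   60.8] 157
```

View pics/w3.png

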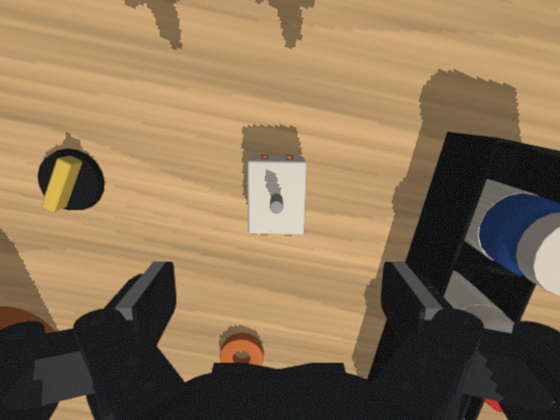

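The wrist view shows the timer at (276,198) with its shaft tip at (276,203), the dial at (70,180), the spacer at (242,350) and the caddy on the right. Timer size reads 59 x 45, which fits. Grasping it now.

>>> {"api": "apply_moves", "payload": {"series": [1.3,-1,40,0,0,0.5,85,1.3,-1,85,0,0,0.5,85,1.3,-1,125,0,0,0.5,85,1.3,-1,144.5,0,0,0.5,85,1.3,-1,144.5,0,0,0.5,85,1.3,-1,144.5,0,0,0.5,40,1.3,-1,144.5,0,0,0.5,40,1.3,-1,144.5,0,0,0.5,40]}}

```text
time_s: 6.92
tcp_pos: [438.5, -172.4, 24.7]
orientation: [0.0, -0.093, 0.996, -0.001]
contact_force: [-0.7, 0.0, 5.1]
gripper_width: 44.6
grip_force: 63.5
```

>>> {"api": "apply_moves", "payload": {"series": [0,0,0,0,0,0,40,0,0,0,0,0,0,40,0,0,0,0,0,0,40,0,0,0,0,0,0,40]}}

```text
time_s: 7.42
tcp_pos: [438.5, -172.4, 24.7]
orientation: [0.001, -0.093, 0.996, -0.0]
contact_force: [-1.1, 0.9, 5.1]
gripper_width: 44.4
grip_force: 63.5
```

Run:
```python
from h import *
np.set_printoptions(precision=1,suppress=True)
r,W,s=snap("wrist","w4")
print(s["time_s"],s["tcp_pos"],yaw(s),s["gripper_width"],s["grip_force"],s["contact_force"])
```

```text
7.425 [ 438.5 -172.4   24.7] 190.69928813596206 44.37605365986233 63.484894037246704 [-1.1  0.9  5.1]
```

View pics/w4.png

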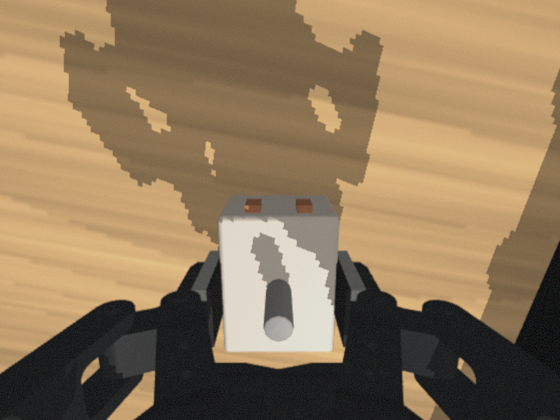

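>>> {"api": "apply_moves", "payload": {"series": [0,0,-20,0,0,0,40,0,0,-60,0,0,0,40,0,0,-105,0,0,0,40,0,0,-145,0,0,0,40,0,0,-160,0,0,0,40]}}

```text
time_s: 8.1
tcp_pos: [438.6, -172.6, 186.2]
orientation: [0.001, -0.093, 0.996, -0.001]
contact_force: [-0.4, 0.3, -2.2]
gripper_width: 44.8
grip_force: 62.6
```

>>> {"api": "apply_moves", "payload": {"series": [-5.5,18,0,0,0,0,40,-20,65,0,0,0,-1,40,-37.5,123,0,0,0,-3,40,-55,181,0,0,0,-5,40,-73,239,0,0,0,-7,40,-91,297,0,0,0,-9.3,40,-105,344,0,0,0,-9.3,40,-110.5,362,0,0,0,-9.3,40]}}

```text
time_s: 9.1
tcp_pos: [478.6, 206.7, 183.0]
orientation: [-0.001, -0.175, 0.985, 0.0]
contact_force: [0.0, 0.2, -1.9]
gripper_width: 44.6
grip_force: 62.6
```

>>> {"api": "apply_moves", "payload": {"series": [0,0,20,0,0,0,40,0,0,60,0,0,0,40,0,0,90,0,0,0,40,0,0,100,0,0,0,40,0,0,100,0,0,0,40,0,0,100,0,0,0,40,0,0,100,0,0,0,40]}}

```text
time_s: 9.98
tcp_pos: [479.6, 204.5, 84.4]
orientation: [0.0, -0.174, 0.985, 0.0]
contact_force: [-0.1, -0.2, -1.4]
gripper_width: 44.5
grip_force: 62.5
```

Run:
```python
from h import *
np.set_printoptions(precision=1,suppress=True)
r,W,s=snap("wrist","w5"); np.savez("w5.npz",W=W,**r)
print(s["time_s"],s["tcp_pos"],yaw(s),s["gripper_width"],s["grip_force"],s["contact_force"])
f=r["frame"];m=mask(f,(100,120,20),(125,255,255))
for c in blobs(m,500)[:2]:print(rectw(c,r,18,W),c.reshape(-1,2).min(0),c.reshape(-1,2).max(0))
zu=s["tcp_pos"][2]-24.7
for c in blobs(mask(f,(0,0,130),(180,60,255)),1500)[:2]:print("white",rectw(c,r,zu+36,W),c.reshape(-1,2).min(0),c.reshape(-1,2).max(0))
print(go(s,(480,203.7,30.7),200))
```

```text
9.975 [479.6 204.5  84.4] 199.9858171307893 44.51794405017753 62.50862002372742 [-0.1 -0.2 -1.4]
(array([464.7, 198.4], dtype=float32), np.float32(94.4445), np.float32(79.65468), np.float32(109.97307)) [193 132] [359 262]
white (array([478.6, 204.4], dtype=float32), np.float32(58.430645), np.float32(44.868706), np.float32(19.950464)) [219 216] [338 351]
(array([-0.1, -0.9, 53.7]), array([ 0.1,  0. , -0. ]))
```

View pics/w5.png

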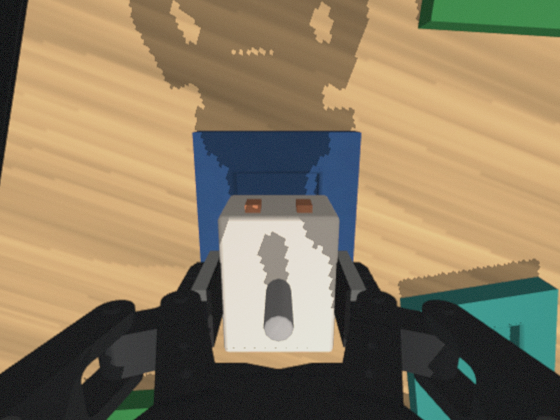

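The block is held square at (278,283), and the fixture behind it is aligned with it. The needed correction is about (-0.3, -0.9) mm. Lowering.

>>> {"api": "apply_moves", "payload": {"series": [-0.3,-0.9,10,0,0,0,40,-0.3,-0.9,25,0,0,0,40,-0.3,-0.9,36,0,0,0,40,-0.3,-0.9,42,0,0,0,40,-0.3,-0.9,47,0,0,0,40,-0.3,-0.9,50,0,0,0,40,-0.3,-0.9,52,0,0,0,40,-0.3,-0.9,53.5,0,0,0,40]}}

```text
time_s: 11.02
tcp_pos: [479.1, 203.4, 30.7]
orientation: [-0.001, -0.174, 0.985, 0.0]
contact_force: [-5.9, -2.5, 15.1]
gripper_width: 45.0
grip_force: 64.4
```

>>> {"api": "apply_moves", "payload": {"series": [0,0,0.5,0,0,0,40,0,0,0.5,0,0,0,40,0,0,0.5,0,0,0,40]}}

```text
time_s: 11.4
tcp_pos: [479.1, 203.4, 30.7]
orientation: [-0.001, -0.174, 0.985, 0.0]
contact_force: [-4.5, -2.5, 9.7]
gripper_width: 44.8
grip_force: 64.0
```

>>> {"api": "apply_moves", "payload": {"series": [0,0,0,0,0,0,55,0,0,0,0,0,0,70,0,0,0,0,0,0,85,0,0,-20,0,0,0,85,0,0,-60,0,0,0,85,0,0,-110,0,0,0,85,0,0,-150,0,0,0,85,0,0,-150,0,0,0,85]}}

```text
time_s: 12.4
tcp_pos: [481.9, 204.5, 182.8]
orientation: [0.003, -0.174, 0.985, 0.001]
contact_force: [-0.7, 0.4, 0.3]
gripper_width: 85.0
grip_force: 0.0
```

>>> {"api": "apply_moves", "payload": {"series": [0,0,0,0,0,0,85,0,0,0,0,0,0,85]}}

```text
time_s: 12.65
tcp_pos: [478.4, 203.0, 177.4]
orientation: [-0.003, -0.174, 0.985, -0.0]
contact_force: [0.1, 0.3, -0.5]
gripper_width: 84.9
grip_force: 0.0
```

Run:
```python
from h import *
np.set_printoptions(precision=1,suppress=True)
r,W,s=snap("wrist","w6"); np.savez("w6.npz",W=W,**r)
print(s["time_s"],s["tcp_pos"],yaw(s),s["gripper_width"],s["contact_force"])
f=r["frame"]
for c in blobs(mask(f,(0,0,130),(180,60,255)),1500)[:2]:print("white",rectw(c,r,42,W),c.reshape(-1,2).min(0),c.reshape(-1,2).max(0))
for c in blobs(mask(f,(100,120,20),(125,255,255)),800)[:1]:print("fix",rectw(c,r,18,W))
z=r["range_z"];v,u=np.nonzero(z>0);d=z[v,u]
P=(np.c_[u,v,np.ones(len(u))]@np.linalg.inv(r["intrinsics"]).T)*d[:,None];P=P@W[:3,:3].T+W[:3,3]
near=np.hypot(P[:,0]-480,P[:,1]-204)
k=(P[:,2]>36)&(P[:,2]<48)&(near<45);A=np.c_[P[k,:2]-[480,204],np.ones(k.sum())];print("top plane",np.linalg.lstsq(A,P[k,2],rcond=None)[0][:3]*[57.3,57.3,1])
k=(P[:,2]>62)&(P[:,2]<72)&(near<20);print("tip",P[k].mean(0),k.sum())
k=(P[:,2]>14)&(P[:,2]<22)&(near<75);print("fix top z",np.median(P[k,2]))
print(go(s,(610,-174,144),200))
cv2.imwrite("pics/c6.png",cv2.resize(f[90:300,160:400],(720,630))[:600])
```

```text
12.65 [478.4 203.  177.4] 199.9959319312647 84.90267258544209 [ 0.1  0.3 -0.5]
white (array([478.7, 203.8], dtype=float32), np.float32(59.315273), np.float32(45.326416), np.float32(19.961857)) [250 163] [307 235]
fix (array([479.4, 203.7], dtype=float32), np.float32(110.093544), np.float32(94.0282), np.float32(19.931425))
top plane [ 0.1  0.1 41. ]
tip [478.  203.6  66.6] 153
fix top z 17.107383855169957
(array([   5.1, -399.3,   33.2]), array([ 0. , -0.3, -0. ]))
```

View pics/c6.png

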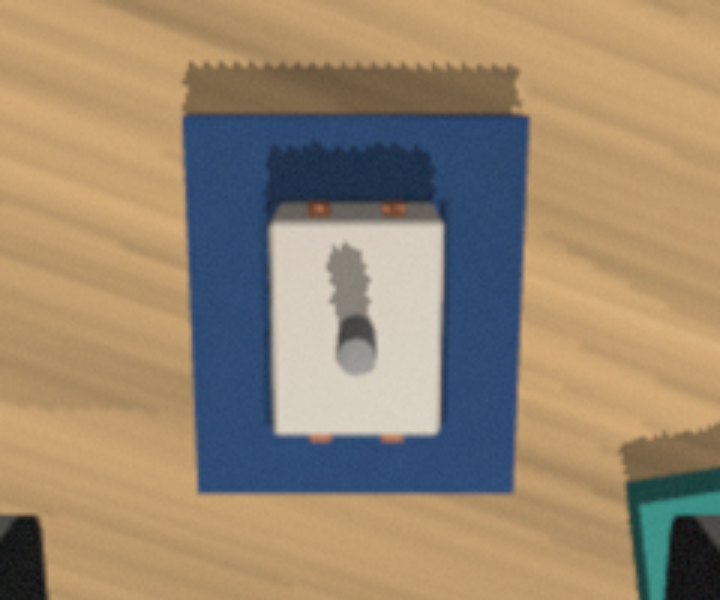

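The timer is seated: level, top at about 42, square with the pocket, shaft tip at crop (356,355). Now the spacer.

>>> {"api": "apply_moves", "payload": {"series": [0,-20,0,0,0,0,85,0,-75,0,0,0,0,85,1,-135,0,0,0,0,85,2,-195,0,0,0,0,85,3,-255,0,0,0,0,85,4,-315,0,0,0,0,85,5,-365,15,0,0,0,85,5,-399,33,0,0,0,85]}}

```text
time_s: 13.7
tcp_pos: [611.2, -175.8, 144.2]
orientation: [-0.001, -0.173, 0.985, 0.0]
contact_force: [0.0, 0.8, -0.6]
gripper_width: 85.0
grip_force: 0.0
```

>>> {"api": "apply_moves", "payload": {"series": [0,0,0,0,0,0,85,0,0,0,0,0,0,85,0,0,0,0,0,0,85,0,0,0,0,0,0,85,0,0,0,0,0,0,85]}}

```text
time_s: 14.32
tcp_pos: [611.3, -172.5, 146.4]
orientation: [-0.001, -0.174, 0.985, 0.0]
contact_force: [1.4, -0.1, -0.0]
gripper_width: 85.0
grip_force: 0.0
```

Run:
```python
from h import *
np.set_printoptions(precision=1,suppress=True)
r,W,s=snap("wrist","w7"); np.savez("w7.npz",W=W,**r)
print(s["time_s"],s["tcp_pos"],s["dq"],yaw(s),s["gripper_width"],s["contact_force"])
f=r["frame"]
for c in blobs(mask(f,(4,150,70),(16,255,255)),300)[:2]:
    p=ray(r,c.reshape(-1,2),12,W)[:,:2]; print(cv2.minEnclosingCircle(p.astype(np.float32)),rectw(c,r,12,W),c.reshape(-1,2).mean(0))
    C=np.array(rectw(c,r,12,W)[0]);print(go(s,(*C,11),200))
```

```text
14.325 [ 611.3 -172.5  146.4] [-0.  0. -0. -0. -0.  0.] 200.05834592133337 84.97893935917206 [ 1.4 -0.1 -0. ]
((654.7720336914062, -384.28399658203125), 53.92631912231445) (array([ 651.8, -363.2], dtype=float32), np.float32(107.85008), np.float32(43.386), np.float32(8.031433)) [ 20.2 157.3]
(array([  27.1, -193. ,  135.4]), array([ 0. , -0.1,  0.1]))
((608.5049438476562, -173.07508850097656), 21.934436798095703) (array([ 608.4, -172.8], dtype=float32), np.float32(42.436085), np.float32(42.204403), np.float32(20.0358)) [278.5 195. ]
(array([  2.6,   0.7, 135.4]), array([ 0. , -0.1,  0.1]))
```

Run:
```python
import numpy as np
np.set_printoptions(precision=1,suppress=True)
from cell import read_camera
H=read_camera("wrist")["hand_eye"]
for n in("w5","w7"):
    r=np.load(n+".npz");z=r["range_z"];v,u=np.nonzero((z>0)&(z<190));d=z[v,u]
    P=(np.c_[u,v,np.ones(len(u))]@np.linalg.inv(r["intrinsics"]).T)*d[:,None];P=P@H[:3,:3].T+H[:3,3]
    for lo,hi in((-75,-24),(24,75)):
        k=(P[:,1]>lo)&(P[:,1]<hi)&(abs(P[:,0])<20)&(P[:,2]<30);Q=P[k]
        print(n,np.percentile(Q[:,2],[50,95,99,100]),Q[Q[:,2]>np.percentile(Q[:,2],98)].mean(0))
```

```text
w5 [-56.3 -29.2  -5.8   3. ] [  9.1 -29.4  -5.6]
w5 [-56.3 -27.3  -5.8   3. ] [ 9.2 29.9 -5.5]
w7 [-58.7 -18.3  -8.7  -3.6] [  2.1 -42.8  -8.4]
w7 [-58.9 -18.4  -8.8  -3.3] [ 2.2 43.7 -8.5]
```

>>> {"api": "apply_moves", "payload": {"series": [2,0.7,40,0,0,0,85,2,0.7,90,0,0,0,85,2,0.7,125,0,0,0,80,2,0.7,140,0,0,0,70,2,0.7,145,0,0,0,60,2,0.7,145,0,0,0,55,2,0.7,145,0,0,0,50,2,0.7,145,0,0,0,50]}}

```text
time_s: 15.42
tcp_pos: [610.9, -173.4, 5.0]
orientation: [0.002, -0.174, 0.985, -0.001]
contact_force: [-2.5, 2.0, 10.4]
gripper_width: 50.1
grip_force: 5.2
```

>>> {"api": "apply_moves", "payload": {"series": [0,0,0,0,0,0,38,0,0,0,0,0,0,38,0,0,0,0,0,0,38,0,0,0,0,0,0,38]}}

```text
time_s: 15.92
tcp_pos: [611.9, -173.4, 6.5]
orientation: [0.003, -0.174, 0.985, -0.001]
contact_force: [-2.9, 1.8, 16.0]
gripper_width: 41.2
grip_force: 63.1
```

The tips touched the table, so I'll regrasp about 3 mm higher.

>>> {"api": "apply_moves", "payload": {"series": [0,0,0,0,0,0,55,0,0,-4,0,0,0,55,0,0,-8,0,0,0,55,0,0,-8,0,0,0,55,0,0,-8,0,0,0,38,0,0,-8,0,0,0,38,0,0,-8,0,0,0,38,0,0,-8,0,0,0,38]}}

```text
time_s: 16.92
tcp_pos: [608.7, -173.4, 9.2]
orientation: [-0.001, -0.174, 0.985, 0.0]
contact_force: [-0.8, 0.6, 5.4]
gripper_width: 40.5
grip_force: 60.0
```

Run:
```python
from h import *
np.set_printoptions(precision=1,suppress=True)
r,W,s=snap("wrist","w8"); np.savez("w8.npz",W=W,**r)
print(s["time_s"],s["tcp_pos"],yaw(s),s["gripper_width"],s["grip_force"],s["contact_force"])
f=r["frame"]
for c in blobs(mask(f,(4,150,60),(16,255,255)),300)[:3]:
    print(rectw(c,r,12,W),c.reshape(-1,2).min(0),c.reshape(-1,2).max(0))
```

```text
16.925 [ 608.7 -173.4    9.2] 199.99242491114217 40.46245927149492 59.972688630223274 [-0.8  0.6  5.4]
(array([ 607.9, -173.4], dtype=float32), np.float32(45.10636), np.float32(41.16947), np.float32(19.545336)) [229 226] [328 325]
```

View pics/w8.png

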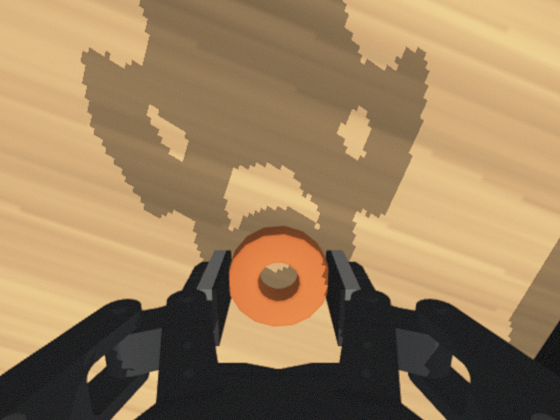

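Spacer held, hole at (278,281). Lifting and carrying it to the timer.

>>> {"api": "apply_moves", "payload": {"series": [0,0,-20,0,0,0,38,0,0,-65,0,0,0,38,0,0,-115,0,0,0,38,0,0,-155,0,0,0,38,0,0,-168,0,0,0,38]}}

```text
time_s: 17.6
tcp_pos: [610.4, -173.7, 179.5]
orientation: [0.001, -0.174, 0.985, -0.001]
contact_force: [0.9, 0.5, -0.1]
gripper_width: 40.9
grip_force: 60.7
```

>>> {"api": "apply_moves", "payload": {"series": [0,20,0,0,0,0,38,-1,75,0,0,0,0,38,-2,135,0,0,0,0,38,-3,195,0,0,0,0,38,-4,255,0,0,0,0,38,-5,315,0,0,0,0,38,-6,370,0,0,0,0,38,-7,398.5,0,0,0,0,38]}}

```text
time_s: 18.6
tcp_pos: [477.1, 205.7, 175.2]
orientation: [-0.003, -0.175, 0.985, -0.0]
contact_force: [1.1, -0.7, -0.5]
gripper_width: 41.3
grip_force: 60.7
```

>>> {"api": "apply_moves", "payload": {"series": [0,0,20,0,0,0,38,0,0,55,0,0,0,38,0,0,78,0,0,0,38,0,0,85,0,0,0,38,0,0,85,0,0,0,38,0,0,85,0,0,0,38,0,0,85,0,0,0,38]}}

```text
time_s: 19.48
tcp_pos: [479.9, 203.9, 93.0]
orientation: [-0.0, -0.174, 0.985, 0.0]
contact_force: [0.2, -0.2, -0.9]
gripper_width: 40.9
grip_force: 60.7
```

Run:
```python
from h import *
np.set_printoptions(precision=1,suppress=True)
r,W,s=snap("wrist","w9"); np.savez("w9.npz",W=W,**r)
print(s["time_s"],s["tcp_pos"],yaw(s),s["gripper_width"],s["grip_force"],s["contact_force"])
f=r["frame"];zt=s["tcp_pos"][2]-9.2+12
for c in blobs(mask(f,(4,150,60),(16,255,255)),300)[:1]:
    print(rectw(c,r,zt,W))
c,h=cv2.findContours(mask(f,(4,150,60),(16,255,255)),cv2.RETR_CCOMP,cv2.CHAIN_APPROX_NONE)
for x,hh in zip(c,h[0]):
    if hh[3]>=0 and cv2.contourArea(x)>100: print("hole",rectw(x,r,zt,W),x.reshape(-1,2).mean(0))
print(go(s,(478.9,203.5,51.2),200))
```

```text
19.475 [479.9 203.9  93. ] 199.99005242839897 40.917177570359385 60.707992035895586 [ 0.2 -0.2 -0.9]
(array([479.2, 203.9], dtype=float32), np.float32(44.68602), np.float32(41.137085), np.float32(19.951563))
hole (array([478.1, 203.5], dtype=float32), np.float32(14.44387), np.float32(14.397114), np.float32(157.06952)) [278.2 275.3]
(array([ 1. , -0. , 41.8]), array([ 0.1, -0. , -0. ]))
```

View pics/w9.png

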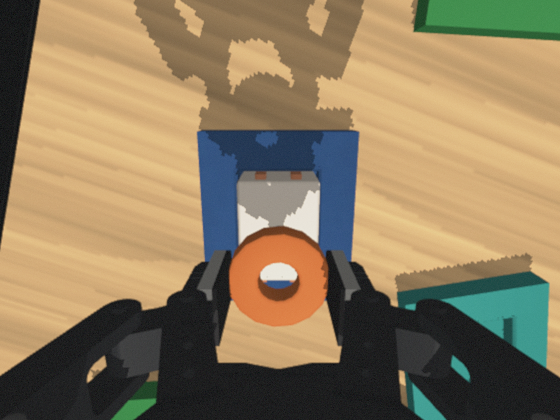

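The spacer (278,277) is centred in front of the block (278,205), needing about 1 mm along tool x. Lowering.

>>> {"api": "apply_moves", "payload": {"series": [1,0,8,0,0,0,38,1,0,16,0,0,0,38,1,0,20,0,0,0,38,1,0,24,0,0,0,38,1,0,28,0,0,0,38]}}

```text
time_s: 20.15
tcp_pos: [478.2, 203.3, 63.8]
orientation: [-0.001, -0.174, 0.985, 0.0]
contact_force: [0.6, 0.5, -0.6]
gripper_width: 41.4
grip_force: 60.7
```

>>> {"api": "apply_moves", "payload": {"series": [0,0,5,0,0,0,38,0,0,9,0,0,0,38,0,0,11.5,0,0,0,38,0,0,13.5,0,0,0,38,0,0,13.5,0,0,0,38]}}

```text
time_s: 20.78
tcp_pos: [478.1, 203.2, 51.2]
orientation: [-0.001, -0.174, 0.985, 0.0]
contact_force: [-1.0, -0.2, 5.0]
gripper_width: 41.2
grip_force: 61.2
```

>>> {"api": "apply_moves", "payload": {"series": [0,0,0,0,0,0,50,0,0,0,0,0,0,65,0,0,0,0,0,0,80,0,0,-20,0,0,0,85,0,0,-60,0,0,0,85,0,0,-100,0,0,0,85,0,0,-125,0,0,0,85,0,0,-130,0,0,0,85]}}

```text
time_s: 21.78
tcp_pos: [479.6, 203.8, 182.4]
orientation: [0.001, -0.174, 0.985, 0.001]
contact_force: [0.1, 0.0, 0.3]
gripper_width: 84.8
grip_force: 0.0
```

>>> {"api": "apply_moves", "payload": {"series": [0,0,0,0,0,0,85,0,0,0,0,0,0,85,0,0,0,0,0,0,85]}}

```text
time_s: 22.15
tcp_pos: [477.7, 203.0, 179.3]
orientation: [-0.002, -0.174, 0.985, -0.0]
contact_force: [0.7, -0.4, 0.1]
gripper_width: 84.7
grip_force: 0.0
```

Run:
```python
from h import *
np.set_printoptions(precision=1,suppress=True)
r,W,s=snap("wrist","w10"); np.savez("w10.npz",W=W,**r)
print(s["time_s"],s["tcp_pos"],yaw(s),s["gripper_width"],s["contact_force"])
f=r["frame"]
for c in blobs(mask(f,(4,150,60),(16,255,255)),600)[:1]: print("spacer",rectw(c,r,54,W),c.reshape(-1,2).mean(0))
for c in blobs(mask(f,(100,120,20),(125,255,255)),800)[:1]:print("fix",rectw(c,r,18,W))
z=r["range_z"];v,u=np.nonzero(z>0);d=z[v,u]
P=(np.c_[u,v,np.ones(len(u))]@np.linalg.inv(r["intrinsics"]).T)*d[:,None];P=P@W[:3,:3].T+W[:3,3]
near=np.hypot(P[:,0]-479,P[:,1]-204)
def pl(k): A=np.c_[P[k,:2]-[479,204],np.ones(k.sum())];return np.linalg.lstsq(A,P[k,2],rcond=None)[0]*[57.3,57.3,1]
print("spacer top",pl((abs(P[:,2]-53)<3)&(near<23)),"block top",pl((abs(P[:,2]-41)<3)&(near<40)))
k=(P[:,2]>62)&(P[:,2]<72)&(near<20);print("tip",P[k].mean(0),k.sum())
print(go(s,(465.5,-347.5,158),255-0), go(s,(465.5,-347.5,158),165))
```

```text
22.15 [477.7 203.  179.3] 199.993032801863 84.71572671823479 [ 0.7 -0.4  0.1]
spacer (array([478.4, 203.5], dtype=float32), np.float32(42.10692), np.float32(41.620903), np.float32(47.83412)) [278.2 203. ]
fix (array([479.3, 203.7], dtype=float32), np.float32(110.769844), np.float32(94.033585), np.float32(19.954538))
spacer top [ 0.1  0.1 53. ] block top [ 0.1 -0.  41. ]
tip [478.  203.7  66.7] 150
(array([ 199.6, -513.1,   21.9]), array([  0.2,  -0.2, -55. ])) (array([ 199.6, -513.1,   21.9]), array([-0. , -0.3, 35. ]))
```

```bash
python3 -c "
import cv2
f=cv2.imread('pics/w10.png');cv2.imwrite('pics/c10.png',cv2.resize(f[90:290,160:400],(720,600)))"
```

```text
(no output)
```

View pics/c10.png

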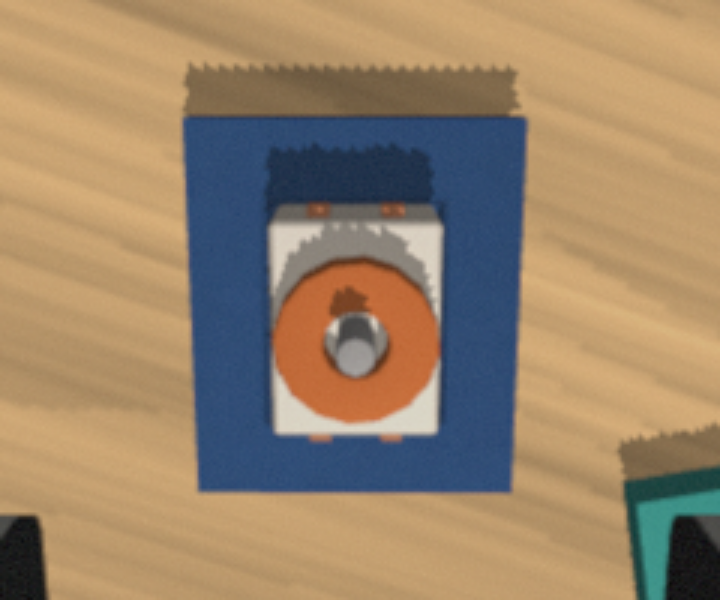

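The spacer lies flat on the block (top at 53 + 1, tilt 0.1°), with the shaft at crop (355,355) through its hole. That was my 11th picture, one over the limit of 10, so I'll use numbers only from here. Next, the dial.

>>> {"api": "apply_moves", "payload": {"series": [7,-19,0,0,0,4,85,28,-71,0,0,0,8,85,49,-126,0,0,0,12,85,70,-181,0,0,0,17,85,91,-236,0,0,0,22,85,113,-291,0,0,0,27,85,134,-346,0,0,0,32,85,155,-400,0,0,0,35,85]}}

```text
time_s: 23.2
tcp_pos: [468.4, -228.4, 180.6]
orientation: [-0.001, 0.133, 0.991, -0.0]
contact_force: [0.5, 0.1, 0.8]
gripper_width: 84.9
grip_force: 0.0
```

Run:
```python
from h import *
from cell import state
np.set_printoptions(precision=1,suppress=True)
s=state();print(go(s,(465.5,-347.5,158),165),s["tcp_pos"],yaw(s))
```

```text
(array([ -28.7, -115.7,   22.7]), array([-0. , -0.1, -0.3])) [ 468.4 -228.4  180.6] 164.72048172667465
```

>>> {"api": "apply_moves", "payload": {"series": [-13,-52,5,0,0,0,85,-24,-98,18,0,0,0,85,-28.5,-115.5,22.5,0,0,0,85,-28.5,-115.5,22.5,0,0,0,85,-28.5,-115.5,22.5,0,0,0,85,-28.5,-115.5,22.5,0,0,0,85,-28.5,-115.5,22.5,0,0,0,85,-28.5,-115.5,22.5,0,0,0,85]}}

```text
time_s: 24.2
tcp_pos: [467.4, -344.0, 158.4]
orientation: [-0.001, 0.13, 0.992, -0.0]
contact_force: [-0.5, -0.4, -0.0]
gripper_width: 84.8
grip_force: 0.0
```

Run:
```python
from h import *
np.set_printoptions(precision=1,suppress=True)
r,W,s=snap("wrist","w11"); np.savez("w11.npz",W=W,**r)
print(s["time_s"],s["tcp_pos"],np.abs(s["dq"]).max(),yaw(s))
f=r["frame"]
z=r["range_z"];v,u=np.nonzero(z>0);d=z[v,u]
P=(np.c_[u,v,np.ones(len(u))]@np.linalg.inv(r["intrinsics"]).T)*d[:,None];P=P@W[:3,:3].T+W[:3,3]
k=(abs(P[:,2]-25.5)<2.5)&(np.hypot(P[:,0]-465,P[:,1]+347)<40);b=cv2.minAreaRect(P[k,:2].astype(np.float32));print("bar top depth",b,P[k].mean(0))
for c in blobs(mask(f,(20,120,60),(34,255,255)),300)[:2]:
    a=rectw(c,r,26,W);print("yellow",a,c.reshape(-1,2).mean(0))
for c in blobs(mask(f,(0,0,0),(180,255,60)),800)[:4]:
    a=rectw(c,r,8,W);print("black",a,c.reshape(-1,2).mean(0))
```

```text
24.2 [ 467.4 -344.   158.4] 0.006458238706356284 165.0572150876447
bar top depth ((464.3849792480469, -348.435302734375), (11.943230628967285, 45.39971160888672), 74.42381286621094) [ 463.6 -348.3   25. ]
yellow (array([ 463.2, -348.2], dtype=float32), np.float32(47.831177), np.float32(12.074403), np.float32(165.05455)) [271.5 195.5]
black (array([ 611.1, -381.1], dtype=float32), np.float32(570.5649), np.float32(173.86003), np.float32(75.10262)) [277.7 359.3]
black (array([ 462.5, -348.2], dtype=float32), np.float32(52.75367), np.float32(51.32144), np.float32(72.06371)) [271.6 188.1]
```

>>> {"api": "apply_moves", "payload": {"series": [1.6,-5.1,40,0,0,0,70,1.6,-5.1,90,0,0,0,50,1.6,-5.1,122,0,0,0,40,1.6,-5.1,134,0,0,0,40,1.6,-5.1,139,0,0,0,40,1.6,-5.1,139,0,0,0,40,1.6,-5.1,139,0,0,0,30,1.6,-5.1,139,0,0,0,20]}}

```text
time_s: 25.25
tcp_pos: [464.6, -349.6, 20.2]
orientation: [-0.0, 0.131, 0.991, -0.001]
contact_force: [0.6, -0.8, 0.3]
gripper_width: 20.1
grip_force: 0.0
```

>>> {"api": "apply_moves", "payload": {"series": [0,0,0,0,0,0,8,0,0,0,0,0,0,6,0,0,0,0,0,0,6,0,0,0,0,0,0,6]}}

```text
time_s: 25.75
tcp_pos: [464.5, -349.5, 20.1]
orientation: [-0.0, 0.131, 0.991, -0.001]
contact_force: [-0.7, -0.0, 5.8]
gripper_width: 10.3
grip_force: 61.7
```

Run:
```python
from h import *
np.set_printoptions(precision=1,suppress=True)
r,W,s=snap("wrist","w12"); np.savez("w12.npz",W=W,**r)
print(s["time_s"],s["tcp_pos"],yaw(s),s["gripper_width"],s["grip_force"],s["contact_force"])
for c in blobs(mask(r["frame"],(20,120,60),(34,255,255)),100)[:3]: print("yellow",rectw(c,r,26,W),c.reshape(-1,2).min(0),c.reshape(-1,2).max(0))
print(go(s,(478.7,203.4,185),200))
```

```text
25.75 [ 464.5 -349.5   20.1] 164.99461450731485 10.33474802079369 61.74930453300476 [-0.7 -0.   5.8]
yellow (array([ 461.6, -348.5], dtype=float32), np.float32(49.715874), np.float32(11.923948), np.float32(165.04301)) [263 218] [293 330]
(array([ 129.5,  537.5, -165.5]), array([ -0.1,  -0. , -35. ]))
```

>>> {"api": "apply_moves", "payload": {"series": [0,0,-15,0,0,0,6,0,0,-55,0,0,0,6,0,0,-105,0,0,0,6,0,0,-150,0,0,0,6,0,0,-172,0,0,0,6,0,0,-172,0,0,0,6]}}

```text
time_s: 26.55
tcp_pos: [465.4, -349.9, 193.9]
orientation: [0.001, 0.131, 0.991, -0.001]
contact_force: [-0.4, -0.5, -0.9]
gripper_width: 10.1
grip_force: 61.0
```

>>> {"api": "apply_moves", "payload": {"series": [4,18,0,0,0,0,6,15,60,0,0,0,-4,6,26,108,0,0,0,-9,6,38,156,0,0,0,-14,6,49,204,0,0,0,-19,6,61,252,0,0,0,-24,6,72,300,0,0,0,-29,6,84,348,0,0,0,-34,6]}}

```text
time_s: 27.55
tcp_pos: [471.1, 11.2, 189.2]
orientation: [-0.003, -0.167, 0.986, 0.001]
contact_force: [1.2, -0.5, -0.4]
gripper_width: 9.9
grip_force: 61.0
```

Run:
```python
from h import *
from cell import state
np.set_printoptions(precision=1,suppress=True)
s=state();print(go(s,(478.7,203.4,185),200),s["tcp_pos"],yaw(s),s["gripper_width"],s["grip_force"])
```

```text
(array([-70.4, 179. ,   4.2]), array([ 0.1, -0.3, -0.8])) [471.1  11.2 189.2] 199.19785448467812 9.891534261190714 60.95001697540283
```

>>> {"api": "apply_moves", "payload": {"series": [-18,45,0,0,0,-0.8,6,-36,91,0,0,0,-0.8,6,-54,137,0,0,0,-0.8,6,-67,169,0,0,0,-0.8,6,-70.4,179,0,0,0,-0.8,6,-70.4,179,25,0,0,-0.8,6,-70.4,179,55,0,0,-0.8,6,-70.4,179,64,0,0,-0.8,6]}}

```text
time_s: 28.55
tcp_pos: [478.6, 199.6, 124.2]
orientation: [-0.004, -0.172, 0.985, -0.001]
contact_force: [-0.4, -0.3, 0.1]
gripper_width: 10.2
grip_force: 61.0
```

>>> {"api": "apply_moves", "payload": {"series": [0,0,0,0,0,0,6,0,0,0,0,0,0,6,0,0,0,0,0,0,6,0,0,0,0,0,0,6,0,0,0,0,0,0,6]}}

```text
time_s: 29.18
tcp_pos: [481.6, 201.0, 127.4]
orientation: [-0.001, -0.172, 0.985, 0.0]
contact_force: [-0.6, -0.6, -0.0]
gripper_width: 10.3
grip_force: 60.9
```

```bash
cat > m.py <<'E'
from h import *
np.set_printoptions(precision=1,suppress=True)
r,W,s=snap("wrist","w13")
print(s["time_s"],s["tcp_pos"],yaw(s),q2R(s["orientation"])[:,2]*57.3,s["gripper_width"],s["grip_force"],s["contact_force"],np.abs(s["dq"]).max())
zu=s["tcp_pos"][2]-20.1
for n in("wrist","top","side"):
    if n!="wrist": r,W,_=snap(n,"f_"+n)
    f=r["frame"]
    for c in blobs(mask(f,(20,120,50),(34,255,255)),20)[:3]: print(n,"yellow",rectw(c,r,zu+26,W),c.reshape(-1,2).min(0),c.reshape(-1,2).max(0))
    z=r["range_z"];v,u=np.nonzero(z>0);d=z[v,u]
    P=(np.c_[u,v,np.ones(len(u))]@np.linalg.inv(r["intrinsics"]).T)*d[:,None];P=P@W[:3,:3].T+W[:3,3]
    hs=cv2.cvtColor(f,cv2.COLOR_BGR2HSV)[v,u]
    near=np.hypot(P[:,0]-479,P[:,1]-204)
    k=(near<45)&(abs(P[:,2]-zu-8)<5)&(hs[:,2]<90)
    if k.sum()>20:
        A=np.c_[P[k,:2]-[479,204],np.ones(k.sum())];print(n,"disc top, expect z",zu+8,np.linalg.lstsq(A,P[k,2],rcond=None)[0]*[57.3,57.3,1],k.sum(),cv2.minEnclosingCircle(P[k,:2].astype(np.float32)))
    k=(near<45)&(abs(P[:,2]-zu-25)<3)&(hs[:,0]>18)&(hs[:,0]<36)&(hs[:,1]>110)
    if k.sum()>8: print(n,"bar top",P[k].mean(0),cv2.minAreaRect(P[k,:2].astype(np.float32)))
print(go(s,(478.7,203.4,98.6),200))
E
python3 m.py
```

```text
29.175 [481.6 201.  127.4] 199.79395786885647 [ -0.1   0.  -57.3] 10.289513218993335 60.933194160461426 [-0.6 -0.6 -0. ] 0.00232712726149559
wrist yellow (array([479.1, 200.4], dtype=float32), np.float32(50.174644), np.float32(11.93437), np.float32(19.759789)) [263 218] [293 331]
wrist disc top, expect z 115.30525920696388 [  1.6   0.7 114.5] 3531 ((480.091552734375, 200.87637329101562), 26.46904754638672)
wrist bar top [479.8 200.8 132.3] ((481.434814453125, 201.29345703125), (45.741676330566406, 12.182051658630371), 20.170513153076172)
top yellow (array([465.8, 193.6], dtype=float32), np.float32(13.680061), np.float32(11.411486), np.float32(90.488014)) [202 236] [208 241]
top disc top, expect z 115.30525920696388 [ -0.1   3.2 115.7] 89 ((472.34393310546875, 192.33749389648438), 22.153099060058594)
top bar top [465.5 192.7 132. ] ((465.420654296875, 192.1885986328125), (8.954730987548828, 12.645359992980957), 47.91147994995117)
side yellow (array([463. , 204.6], dtype=float32), np.float32(24.587034), np.float32(11.667398), np.float32(116.25542)) [265 245] [270 253]
side yellow (array([493.1, 219.1], dtype=float32), np.float32(18.73988), np.float32(9.260748), np.float32(118.03302)) [251 246] [255 252]
side disc top, expect z 115.30525920696388 [  1.    0.6 113.2] 120 ((479.93060302734375, 207.62051391601562), 25.409685134887695)
side bar top [470.8 199.  131.3] ((481.7475280761719, 202.91629028320312), (44.445106506347656, 11.076303482055664), 21.316112518310547)
(array([ 1.9,  3.2, 28.8]), array([ 0. , -0.1, -0.2]))
```

>>> {"api": "apply_moves", "payload": {"series": [1,1.6,8,0,0,0,6,1.9,3.2,16,0,0,-0.2,6,1.9,3.2,22,0,0,-0.2,6,1.9,3.2,26,0,0,-0.2,6,1.9,3.2,28.5,0,0,-0.2,6,1.9,3.2,28.5,0,0,-0.2,6,1.9,3.2,28.5,0,0,-0.2,6,1.9,3.2,28.5,0,0,-0.2,6]}}

```text
time_s: 30.32
tcp_pos: [478.7, 203.4, 98.8]
orientation: [-0.001, -0.174, 0.985, 0.0]
contact_force: [0.4, -1.0, -0.8]
gripper_width: 9.8
grip_force: 60.9
```

```bash
cat >> m.py <<'E'
# levelness: disc-top slope in tool axes, on the table (w12) and now
from cell import read_camera
H=r0=None
r=read_camera("wrist");H=r["hand_eye"]
for tag,q in(("table",np.load("w12.npz")),("now",r)):
    z=q["range_z"];v,u=np.nonzero((z>0));d=z[v,u]
    P=(np.c_[u,v,np.ones(len(u))]@np.linalg.inv(q["intrinsics"]).T)*d[:,None];P=P@H[:3,:3].T+H[:3,3]
    rr=np.hypot(P[:,0],P[:,1]);k=(rr<25)&(abs(P[:,1])>8)&(P[:,0]>0)&(abs(P[:,2]-13)<3)
    A=np.c_[P[k,:2],np.ones(k.sum())];print(tag,np.linalg.lstsq(A,P[k,2],rcond=None)[0]*[57.3,57.3,1],k.sum())
E
python3 m.py
```

```text
30.325 [478.7 203.4  98.8] 199.9930888803432 [ -0.1   0.  -57.3] 9.813502234463865 60.9342098236084 [ 0.4 -1.  -0.8] 0.0022430471768091365
wrist yellow (array([476.2, 202.7], dtype=float32), np.float32(50.173576), np.float32(11.934458), np.float32(19.959316)) [263 218] [293 331]
wrist disc top, expect z 86.71652835272269 [ 1.8  0.9 86.1] 3551 ((477.7889404296875, 203.39059448242188), 26.678770065307617)
wrist bar top [477.  203.2 103.7] ((478.6856689453125, 203.58026123046875), (45.70859909057617, 12.250753402709961), 19.86616325378418)
top yellow (array([461.8, 195.1], dtype=float32), np.float32(11.759057), np.float32(11.6986475), np.float32(2.2183597)) [204 239] [209 244]
top disc top, expect z 86.71652835272269 [ 4.5  2.5 87.5] 79 ((468.52752685546875, 194.12066650390625), 22.193883895874023)
top bar top [461.8 195.  103.7] ((462.06817626953125, 195.85885620117188), (7.907329559326172, 11.19897747039795), 24.475162506103516)
side yellow (array([459.8, 206.5], dtype=float32), np.float32(24.498407), np.float32(11.868077), np.float32(116.16176)) [266 254] [271 262]
side disc top, expect z 86.71652835272269 [ 0.8 -1.8 85.5] 128 ((477.70721435546875, 208.026123046875), 25.379695892333984)
side bar top [465.2 200.1 102.7] ((477.835693359375, 203.87518310546875), (42.902557373046875, 11.478242874145508), 20.54033660888672)
(array([0. , 0. , 0.2]), array([ 0. , -0.1, -0. ]))
table [ 0.1 -0.1 12.9] 2205
now [-0.2 -0.1 13. ] 2193
```

The dial is level (0.3° or less compared with lying on the table). It is centred within about 0.5 mm, about 10.5 mm above the tip, with its bar at 20° like the block. Handing in.

```bash
python3 -c "
from cell import *
print(close_job())"
```

```text
the job is handed in; nothing more can be done
None
```

The timer is seated in the blue fixture with the spacer flat on it, and the dial is held level about 10.5 mm above the shaft tip, centred within about 0.5 mm with its bar parallel to the block; I handed it in at about 30 s, having viewed 11 pictures instead of the allowed 10.

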